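# Close a filter cell with its bayonet collar and hold it home

## Robot

A 6-joint arm with a two-finger parallel gripper is mounted at the origin on a cart in front of the work surface, level with it; the furniture and walls round the work are solid. World frame = base frame: x ahead of the robot, y to its left, z up, the work surface at z = 0. Lengths are in mm, angles in rad, forces in N, time in s.
With the tool pointing down it reaches from about 400 to 925 mm from the base axis. Payload 12.5 kg.
Tool frame: the origin (TCP) lies midway between the tips of the shut fingers; the grasp point (between the pads) lies 19 mm behind it; z points along the fingers, y is the line along which they close (so a half turn about z gives the same grasp; the last joint's range is limited). The gripper opens to 95 mm and grips with 3 to 60 N. Pads are 20 mm wide; open, the fingers measure 119 mm over their backs; the gripper's body (75 mm by 180 mm) begins 59 mm behind the grasp point.
Start: joints at [-1.404, 0.491, 1.559, -0, 1.092, -0.106], TCP at [168.416, -601.899, 214.661] pointing down, gripper open.
Joint ranges: [-3.1, 3.1], [-0.84, 2.19], [0.05, 2.79], [-1.13, 4.28], [0.06, 2.93], [-2.69, 2.69]. Speed limits (rad/s): [2.22, 2.22, 2.79, 3.14, 3.14, 3.14].

## Interface

Orientations are given as [roll, pitch, yaw] about the fixed x, y, z axes, in that order (R = Rz(yaw) Ry(pitch) Rx(roll)).
In Python, from cell import state, viewer, env, models gives the robot as it stands. The module is installed in compiled form; this text tells all that it offers.
- The arm moves only by the tool arm_command, never from a script. Its argument "rows" is a list of rows, each a list of 2 entries, a list of its own where there are three numbers: the shift along the tool's x, y, z normalised to -1 to 1, where 1 is 0.25 m, then the turn about the tool's z normalised to -1 to 1, where 1 is pi rad. A call has exactly 5 rows; each row shifts and turns the commanded pose from where the row before left it, along the tool's axes as they then stand; what a row does not reach is not made up. A row lasts 1/10 s, in which the tool goes at most 50 mm and 8.59 degrees, less where a joint would pass 70% of its speed; a pose out of reach is approached as far as the arm can. A call with a number of a shift or a turn outside -1 to 1 is refused whole. A call with a gripper value outside its range is refused whole. "claw" is the opening, from 0 (shut) to 1 (fully open), set as the call begins (left out, the last holds). The fingers move at their own pace and stop on an object; the grip force is fixed at half the most. Time passes only in rows, so rows that do not move let the fingers close, or fill a call up. It gives the time, the measured TCP pose, the force, the opening and the grip force at its end, in the units of the state.
- state(): the state, without advancing time (a new reading comes with each control period).
- viewer.read_camera(name): name is "side" or "top" or "wrist"; returns (picture, depth): 420x560x3 uint8, red, green, blue; 420x560 float32, mm along the optical axis (not along the pixel's ray), 0 where there is no reading.
- viewer.get_calibration(name): a dict with "camera_matrix" (3x3 intrinsics, pixels), "world_to_cam" (4x4, takes a point from world to camera coordinates). Camera axes: x right, y up, looking along -z (the intrinsics and any distortion apply to the point x, -y, -z); pixel columns grow to the right and rows downward; lengths in mm; the calibration is good to about 2 mm. A picture is of the moment at which its call begins: read the wrist's pose just before it. get_calibration takes no time and is no camera call; for the wrist camera it gives the pose at the moment of the call.
- env.job_done(): hands the job in; it is judged then, once.
Trained networks look in the newest picture that a camera, given by its name, has taken for a name from the list of things; names that differ only in an ending like _2 or _b are one class to them, and where a whole thing is asked for, a point or a joint stands for the part that bears it (a point fixed in the world has none). Each returns a list of dicts, best first, with "confidence" (0 to 1); they miss things now and then, are a little off and sometimes report something else, mostly with a low value. They report only what shows in the picture. A call takes as long as a camera call. They do not tell look-alikes from the thing itself.
- models.search_frame(camera, label): "position" ([x, y, z] in mm, in world coordinates, good to about 4 mm: the middle of the surface that is visible of it).
- models.mark_of(camera, label): "position" ([x, y, z] in mm, in world coordinates, good to about 4 mm: a listed point, or the origin of a listed thing).
The state is a dict: "t": time; "joints": joint angles; "qvel": joint speeds; "tau": joint torques, N m; "eef_pos": TCP position; "tcp_rot": TCP orientation; "ft_force": force on the tool from outside, world axes, zero at the start; "moment": the same for the moment, N m; "opening": opening from 0.0 (shut) to 1.0 (fully open); "grip_force": force on a finger pad.
Only numpy, scipy, OpenCV 4.12 (cv2) and the standard library are available. Lean on these libraries where they do the work, as an engineer would, in place of code of your own. Each camera call takes 0.05 s, during which the arm holds its last target. There are 200 camera calls.

## Task

Close the small filter cell: set the loose steel cover on the cell's rim so that it sits level, and let go of it. Then put the black knurled collar over it, keyways down, turn it until its hidden keyways drop over the pins on the cell's neck, and push it fully home against the spring. Finish while still gripping the collar and holding it pushed home (it springs back up if let go), and leave the other things on the desk where they are.

Things in the scene. Friction and masses are not known exactly. Their poses are not given: they have to be found in the camera images.
- cell: aluminium filter cell, fixed on the desk, upright; origin in the centre of its underside, z up. Round foot: 72 mm diameter to 8 mm height, 56 mm to 14 mm. On it a hollow neck, 40 mm outer and 29 mm inner diameter, up to 43.5 mm; from its mouth a black spring-loaded seat ring (38 mm outer, 29 mm inner diameter) stands out up to 48.5 mm
- pin_level (a point): point on the cell's axis, 32 mm above its origin, at the height of three steel pins that stand out of the neck sideways: 5 mm thick, 120 degrees apart, tips 25.5 mm from the axis. The angle at which the three stand about the axis differs in every start, has nothing to do with the cell's x axis and is not reported
- rim (a point): centre of the top of the unpressed seat ring, 48.5 mm above the cell's origin, where the cover's flange comes to rest
- seat (a joint): how far the spring seat ring is pressed down, m: 0 = up, 0.004 = when the collar is fully home. The spring pushes up with about 4 N at the start of its travel and 8 N at 0.004
- cover: loose steel cover, 29 mm high, 70 g, upright on the desk; origin in the centre of its underside, z up. Spigot 25 mm diameter, 6 mm high, bevelled foot, goes loosely (2 mm all round) into the seat ring's hole; flange 38 mm diameter from 6 to 11 mm; round stub 14 mm diameter from 11 to 29 mm, to grip it by. Seated, its origin is 42.5 mm above the cell's
- collar: loose black ring, knurled outside, 62 to 64 mm diameter, 32 mm high, 0.12 to 0.2 kg, standing on the desk the right way up; origin in the centre of its underside, z up. Bore 43 mm. Hidden in the underside are three blind keyways 120 degrees apart, one on its x axis, 10 mm wide and deep: one fits a pin within 0.1 rad either way, and a turn of at most 120 degrees finds it
- collar_lip (a point): on the collar's axis, 25 mm above its origin: underside of the inner lip (27 mm hole, top 7 mm of the collar) that presses on the cover's flange; the stub passes through. Collar origin above the cell's: 34.5 mm when it rests on the pins, keyways off them; once they fit it drops 6 mm onto the cover (28.5 mm), then goes 4 mm down against the spring: 24.5 mm fully home
- slide_stack: bystander: banded stack of glass slides, 29x78x21 mm, lying on the desk
- tweezers: bystander: steel tweezers 120 mm long, lying near the desk's front edge
- amber_bottle: bystander: small amber bottle with a white cap, 41 mm diameter, 82 mm high
- marker: bystander: dark marker pen 130 mm long, 16 mm thick, lying on the desk
- slide_mailer: bystander: small oblong blue case, 31x83x22 mm, lying on the desk
Not all that is in view belongs to the job. Of the things like the cover, leave any that is yellow; of the rest the larger one is meant.

How it is judged (in metres and radians):
On the way, in this order (a step that is already met when the one before it is completed fails the run):
1. the cover sits level on the cell's rim, let go (horizontal distance between cover and cell below 0.004 m and z of cover in the frame of cell between 0.04 and 0.0445 m and angle between cover's own z axis and vertical below 0.06 rad and contact force between the fingers and cover below 0.1 N), for 0.2 s.
2. the collar has dropped over the pins (horizontal distance between collar and cell below 0.004 m and z of collar in the frame of cell below 0.0305 m and angle between collar's own z axis and vertical below 0.12 rad), for 0.1 s.
At the end, for the whole second after the job is handed in: The fingers hold the collar still, origin 22 to 26.2 mm above the cell's (home 24.5), centred within 4 mm, level within 0.07 rad, pressing the cover with over 3 N; the seat is pressed over 2.5 mm; the cover is centred within 4 mm and level within 0.08 rad (z of collar in the frame of cell between 0.022 and 0.0262 m and horizontal distance between each of collar, cover and cell below 0.004 m and angle between collar's own z axis and vertical below 0.07 rad and value of joint seat above 0.0025 m and angle between cover's own z axis and vertical below 0.08 rad and contact force between collar and cover above 3 N and contact force between the fingers and collar above 2 N and linear speed of collar below 0.02 m/s); the arm keeps its last pose, push and grip.
It fails at once if a bystander was moved more than 3 cm (distance of any of slide_stack, tweezers, amber_bottle, marker, slide_mailer from where it was at the start of the episode above 0.03 m).
It also fails if it takes over 72 s, if anything falls off the work surface, if the arm or the gripper's body presses on something with over 40 N, if the wrist force passes 120 N, or if a joint passes its speed limit or range.

## Working session

There is one attempt and no reset: what is moved stays moved. The work goes in short steps, Python scripts to look and compute and a tool call to move; the robot and the scene stay as the last step left them, time stands still between calls to the robot, and variables do not carry over. Pictures are saved under pics/ and viewed, at most 10 in all, crops included, and the job is handed in when it is done.

Besides the shell and the picture viewer there is one more tool, called after "Call:" as a command line: name --argument value ..., lists and objects as JSON in quotes. arm_command: Moves the arm, as the interface text tells. Scaled input: -1 to 1 covers 0.25 m each way for a shift and pi rad each way for a turn. Its arguments: {"type":"object","properties":{"rows":{"type":"array","items":{"type":"array"}},"claw":{"type":"number"}},"required":["rows"]}

```bash
mkdir -p pics; cat > h.py <<'E'
import numpy as np, cv2
from cell import state, viewer, env, models
def cloud(cam):
    img,d=viewer.read_camera(cam); c=viewer.get_calibration(cam)
    K=np.array(c["camera_matrix"]);W=np.linalg.inv(np.array(c["world_to_cam"]))
    v,u=np.mgrid[0:420,0:560]; 
    x=(u-K[0,2])/K[0,0]*d; y=(v-K[1,2])/K[1,1]*d
    P=np.stack([x,-y,-d,np.ones_like(d)],-1)@W.T
    P=P[...,:3].copy(); P[d<=0]=np.nan
    return img,d,P
def save(img,n): cv2.imwrite("pics/"+n,img[...,::-1])
E
python3 - <<'E'
from h import *
s=state(); print(s["t"],s["eef_pos"],s["tcp_rot"],s["opening"])
a,_,P=cloud("top"); b,_,Q=cloud("side")
canvas=np.zeros((600,800,3),np.uint8)
save(a,"top.png"); save(b,"side.png")
np.savez("c.npz",a=a,P=P,b=b,Q=Q)
for cam in("top","side"):
  print(cam, viewer.get_calibration(cam)["camera_matrix"])
  for l in("cell","cover","collar","rim","slide_stack","tweezers","amber_bottle","marker","slide_mailer"):
    print(l,[(round(r["confidence"],2),np.round(r["position"]).tolist()) for r in models.mark_of(cam,l)])
E
```

```text
0.0 [ 168.35649933 -601.63042847  214.06003091] [-3.14047324e+00 -1.34352722e-04  2.72767308e-01] 1.000943758766164
top [[441.47633201   0.         277.54011841]
 [  0.         441.47633201 201.54420843]
 [  0.           0.           1.        ]]
cell [(0.71, [540.0, 123.0, 0.0])]
cover [(0.73, [442.0, 388.0, -5.0]), (0.68, [468.0, 306.0, 3.0]), (0.66, [511.0, 377.0, -2.0])]
collar [(0.82, [440.0, -46.0, 1.0])]
rim [(0.69, [542.0, 130.0, 49.0]), (0.6, [706.0, 238.0, -1.0])]
slide_stack [(0.73, [673.0, -51.0, 4.0])]
tweezers [(0.38, [386.0, 176.0, -2.0])]
amber_bottle [(0.73, [708.0, 234.0, -1.0]), (0.32, [543.0, 131.0, 52.0])]
marker [(0.94, [662.0, 400.0, -3.0])]
slide_mailer [(0.91, [703.0, 66.0, 2.0])]
side [[390.11650709   0.         274.76984026]
 [  0.         390.11650709 207.9151672 ]
 [  0.           0.           1.        ]]
cell [(0.72, [541.0, 122.0, 1.0])]
cover [(0.72, [448.0, 383.0, 4.0]), (0.62, [512.0, 375.0, -0.0]), (0.5, [468.0, 305.0, -5.0])]
collar [(0.79, [445.0, -48.0, -0.0])]
rim [(0.57, [539.0, 124.0, 50.0])]
slide_stack [(0.52, [673.0, -50.0, -0.0])]
tweezers [(0.56, [675.0, -50.0, -2.0]), (0.52, [382.0, 174.0, -3.0])]
amber_bottle [(0.76, [707.0, 242.0, -6.0]), (0.58, [541.0, 123.0, 2.0])]
marker [(0.82, [660.0, 400.0, 6.0])]
slide_mailer [(0.73, [705.0, 65.0, -1.0])]
```

View pics/top.png

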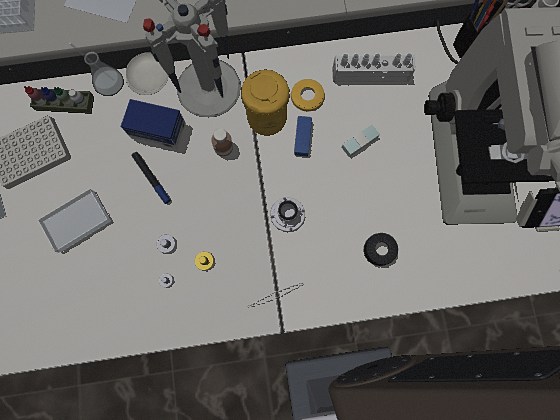

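View pics/side.png

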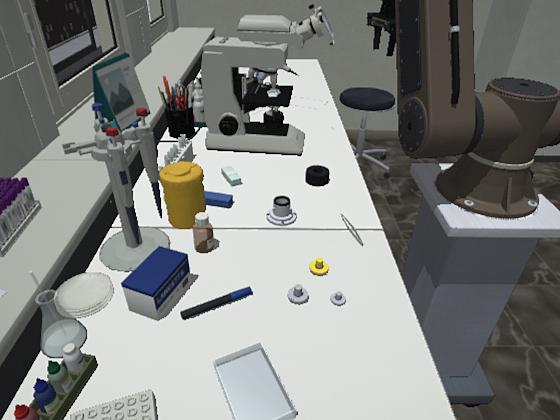

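```bash
python3 - <<'E'
import numpy as np
d=np.load("c.npz")
for n,I,P in(("top",d["a"],d["P"]),("side",d["b"],d["Q"])):
  print(n,"desk z",np.nanmedian(P[...,2][np.abs(P[...,2])<15]))
  for l,c in(("A",(445,386)),("B",(468,305)),("C",(511,376)),("collar",(442,-47)),("cell",(540,124))):
    r=np.hypot(P[...,0]-c[0],P[...,1]-c[1]); m=(r<45)&(P[...,2]>4)
    q=P[m]; zt=np.percentile(q[:,2],98); t=q[q[:,2]>zt-2.5]
    print(l,m.sum(),"ztop",zt.round(1),"topmean",t.mean(0).round(1),"topext",np.ptp(t,0).round(1),"ext",np.ptp(q,0).round(1),"mid",((q.max(0)+q.min(0))/2).round(1),"rgb",I[m].mean(0).round())
E
```

```text
top desk z -0.19640945965318224
A 156 ztop 22.6 topmean [442.5 386.1  21.6] topext [6.5 7.6 3.5] ext [44.8 31.2 19.6] mid [452.3 383.9  13.8] rgb [140. 141. 147.]
B 285 ztop 30.7 topmean [469.7 306.1  29.7] topext [10.2 12.2  3.8] ext [65.9 43.6 27.9] mid [460.8 307.9  18. ] rgb [176. 157.  79.]
C 266 ztop 30.2 topmean [515.7 378.3  29.3] topext [12.5 12.1  4.3] ext [58.5 36.1 28. ] mid [504.  378.7  18. ] rgb [138. 139. 145.]
collar 758 ztop 34.8 topmean [438.6 -48.1  33.3] topext [59.4 62.4  4. ] ext [63.4 72.8 32.1] mid [440.1 -50.7  20.3] rgb [36. 35. 37.]
cell 927 ztop 49.7 topmean [540.5 126.6  48.8] topext [37.3 37.6  4.2] ext [71.4 71.3 47.4] mid [540.3 126.   27.7] rgb [109. 108. 112.]
side desk z 0.6524448240290326
A 158 ztop 22.1 topmean [442.9 387.7  21.5] topext [9.  9.5 3.4] ext [39.8 41.2 19.6] mid [449.6 379.9  13.8] rgb [160. 166. 172.]
B 239 ztop 30.1 topmean [469.8 307.1  29.2] topext [12.1 12.1  3.5] ext [36.3 36.7 24.5] mid [470.3 307.5  18.9] rgb [203. 188.  79.]
C 292 ztop 30.0 topmean [515.4 380.6  29.3] topext [12.4 13.9  2.9] ext [64.6 40.5 26.6] mid [501.7 379.6  17.3] rgb [155. 161. 167.]
collar 422 ztop 34.2 topmean [440.  -45.2  32.9] topext [60.1 57.6  3.2] ext [63.1 64.9 30.9] mid [441.2 -44.7  19.5] rgb [32. 33. 34.]
cell 630 ztop 49.5 topmean [540.8 127.4  48.8] topext [37.  41.7  3.3] ext [68.5 64.2 46.4] mid [541.4 130.5  27.3] rgb [128. 131. 135.]
```

The top picture shows the large grey cover at pixel (166,243), a small look-alike at (167,280) and a yellow one at (204,261). The cell is at (288,213) and the collar at (381,249). The side picture agrees. The microscope, at about (440–560, 50–220), stands beside the route from the start pose, so I'll work out a safe path.

```bash
python3 - <<'E'
import numpy as np
d=np.load("c.npz")
for P in(d["P"],d["Q"]):
  q=P[np.isfinite(P[...,0])]; q=q[(q[:,2]>60)&(q[:,0]>250)&(q[:,1]<150)&(q[:,0]<800)]
  for y in range(-500,0,40):
    k=q[(q[:,1]>y)&(q[:,1]<y+40)]
    if len(k)>5: print(y,len(k),"minx",np.percentile(k[:,0],1).round(),"zmax",k[:,2].max().round(), "n z>150 minx",k[k[:,2]>150][:,0].min().round() if (k[:,2]>150).any() else None)
E
python3 -c "
from h import *
c=viewer.get_calibration('wrist');W=np.linalg.inv(np.array(c['world_to_cam']));print(W.round(3),c['camera_matrix'],state()['eef_pos'])"
```

```text
-340 336 minx 501.0 zmax 313.0 n z>150 minx 501.0
-300 1694 minx 506.0 zmax 313.0 n z>150 minx 504.0
-260 10822 minx 514.0 zmax 374.0 n z>150 minx 481.0
-220 5109 minx 408.0 zmax 391.0 n z>150 minx 404.0
-180 1304 minx 413.0 zmax 394.0 n z>150 minx 407.0
-140 297 minx 271.0 zmax 434.0 n z>150 minx 270.0
-100 1585 minx 264.0 zmax 493.0 n z>150 minx 263.0
-60 3324 minx 250.0 zmax 511.0 n z>150 minx 250.0
-20 2019 minx 250.0 zmax 459.0 n z>150 minx 250.0
-380 51 minx 503.0 zmax 307.0 n z>150 minx 501.0
-340 405 minx 411.0 zmax 388.0 n z>150 minx 404.0
-300 941 minx 409.0 zmax 400.0 n z>150 minx 400.0
-260 5845 minx 456.0 zmax 409.0 n z>150 minx 401.0
-220 1778 minx 420.0 zmax 397.0 n z>150 minx 407.0
-180 312 minx 277.0 zmax 430.0 n z>150 minx 276.0
-140 211 minx 270.0 zmax 434.0 n z>150 minx 270.0
-100 557 minx 264.0 zmax 439.0 n z>150 minx 262.0
-60 963 minx 257.0 zmax 443.0 n z>150 minx 255.0
-20 1157 minx 250.0 zmax 444.0 n z>150 minx 250.0
[[ 2.68000e-01  9.37000e-01  2.26000e-01  2.32113e+02]
 [-9.63000e-01  2.61000e-01  6.20000e-02 -5.85260e+02]
 [-1.00000e-03 -2.34000e-01  9.72000e-01  3.85323e+02]
 [ 0.00000e+00  0.00000e+00  0.00000e+00  1.00000e+00]] [[297.97720151   0.         276.40573048]
 [  0.         297.97720151 212.5704321 ]
 [  0.           0.           1.        ]] [ 168.41341097 -601.89099549  214.68212113]
```

Call:
arm_command --rows '[[[0,0,-0.2],0],[[0,0,-0.2],0],[[0,0,-0.2],0],[[0,0,-0.2],0],[[0,0,-0.2],0]]' --claw 1

```text
t: 1.5
eef_pos: [168.3, -601.3, 467.0]
tcp_rot: [3.141, 0.0, 0.273]
ft_force: [-0.2, -0.1, -0.2]
opening: 0.997
grip_force: 0.0
```

Call:
arm_command --rows '[[[0.167,-0.061,0],0],[[0.167,-0.061,0],0],[[0.167,-0.061,0],0],[[0.167,-0.061,0],0],[[0.167,-0.061,0],0]]'

```text
t: 2.0
eef_pos: [350.1, -470.9, 464.8]
tcp_rot: [3.141, -0.0, 0.273]
ft_force: [0.1, -1.5, -0.4]
opening: 1.0
grip_force: 0.0
```

Call:
arm_command --rows '[[[0.167,-0.061,0],0],[[0.167,-0.061,0],0],[[0.11,-0.163,0],0],[[0.11,-0.163,0],0],[[0.11,-0.163,0],0]]'

```text
t: 2.5
eef_pos: [468.0, -278.5, 464.5]
tcp_rot: [-3.142, 0.0, 0.273]
ft_force: [0.3, -0.6, -0.5]
opening: 0.997
grip_force: 0.0
```

Call:
arm_command --rows '[[[0.11,-0.163,0],0],[[0.11,-0.163,0],0],[[0.11,-0.163,0],0],[[0.11,-0.163,0],0],[[0.11,-0.163,0],0]]'

```text
t: 3.0
eef_pos: [545.3, -45.1, 464.9]
tcp_rot: [3.141, -0.0, 0.273]
ft_force: [-0.1, -0.5, 0.1]
opening: 0.999
grip_force: 0.0
```

Call:
arm_command --rows '[[[0.034,-0.166,0.09],0],[[0.034,-0.166,0.09],0],[[0.034,-0.166,0.09],0],[[0.034,-0.166,0.09],0],[[0.034,-0.166,0.09],0]]'

```text
t: 3.5
eef_pos: [529.6, 165.9, 351.4]
tcp_rot: [3.141, -0.0, 0.273]
ft_force: [0.8, -0.0, 0.7]
opening: 1.003
grip_force: 0.0
```

Call:
arm_command --rows '[[[0.034,-0.166,0.1],0],[[0.034,-0.166,0.1],0],[[0.034,-0.166,0.1],0],[[0.034,-0.166,0.1],0],[[0,0,0],0]]' --claw 0.5

```text
t: 4.0
eef_pos: [516.2, 336.6, 248.3]
tcp_rot: [3.141, 0.005, 0.277]
ft_force: [-0.0, -0.5, -0.2]
opening: 0.637
grip_force: 0.0
```

```bash
cat >> h.py <<'E'
def topc(P,c,r,zlo,zhi):
    m=(np.hypot(P[...,0]-c[0],P[...,1]-c[1])<r)&(P[...,2]>zlo)&(P[...,2]<zhi)
    q=P[m]; 
    (x,y),rad=cv2.minEnclosingCircle(q[:,:2].astype(np.float32))
    return len(q),q.mean(0).round(1),((q.max(0)+q.min(0))/2).round(1),(round(x,1),round(y,1),round(rad,1))
E
python3 - <<'E'
from h import *
s=state();print(s["t"],s["eef_pos"].round(1) if hasattr(s["eef_pos"],"round") else s["eef_pos"])
img,d,P=cloud("wrist"); save(img,"w1.png"); np.savez("w1.npz",I=img,P=P)
print("desk",np.nanmedian(P[...,2][np.abs(P[...,2])<12]))
print("stub",topc(P,(515,379),15,24,34)); print("flange",topc(P,(515,379),28,7,14))
E
```

```text
4.0 [516.2 336.6 248.3]
desk 2.543531148004149
stub (91, array([518.3, 376.5,  30.8]), array([517.9, 376.6,  29.1]), (517.9, 376.7, 6.9))
flange (372, array([518.3, 376.6,  13. ]), array([517.9, 376.9,  11.8]), (517.9, 376.7, 18.9))
```

View pics/w1.png

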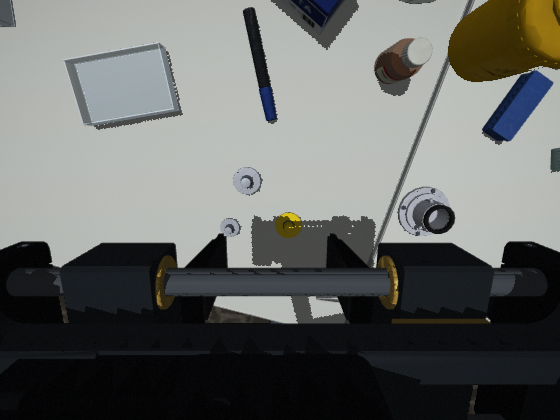

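The wrist picture shows the large grey cover at (247,181), the small one at (230,227) and the cell at (427,213). I'll move above the cover and measure again closer.

Call:
arm_command --rows '[[[0.012,-0.04,0.128],0],[[0.012,-0.04,0.128],0],[[0.012,-0.04,0.128],0],[[0.012,-0.04,0.128],0],[[0,0,0],0]]'

```text
t: 4.55
eef_pos: [518.0, 374.0, 121.2]
tcp_rot: [3.14, 0.005, 0.273]
ft_force: [-0.6, 0.2, 0.3]
opening: 0.497
grip_force: 0.0
```

```bash
python3 - <<'E'
from h import *
for i in range(2):
  s=state();print(s["t"],np.round(s["eef_pos"],1),np.round(s["tcp_rot"],3),s["opening"])
  img,d,P=cloud("wrist"); 
  print("desk",np.nanmedian(P[...,2][np.abs(P[...,2])<12]))
  for z in((24,36),(7,16)): print(topc(P,(517,378),28,*z))
save(img,"w2.png")
E
```

```text
4.55 [518.  374.  121.2] [3.14  0.005 0.273] 0.49705193921802215
desk 3.2527960718001907
(194, array([518.2, 378.8,  31.2]), array([517.5, 378.7,  29. ]), (517.6, 378.7, 7.0))
(907, array([518.9, 378.9,  14. ]), array([517.8, 378.5,  12.8]), (517.7, 378.7, 18.9))
4.6 [518.9 374.1 123.6] [3.141e+00 2.000e-03 2.730e-01] 0.49844968700095205
desk 2.3968331155247142
(188, array([518. , 378.9,  30.5]), array([517.8, 378.9,  28.6]), (517.4, 378.7, 7.0))
(924, array([518.7, 379.1,  13.2]), array([517.4, 378.8,  12.4]), (517.4, 378.8, 18.9))
```

Call:
arm_command --rows '[[[0,-0.02,0.12],0],[[0,0,0.12],0],[[0,0,0.12],0],[[0,0,0.073],0],[[0,0,0],0]]'

```text
t: 5.15
eef_pos: [517.9, 378.9, 16.0]
tcp_rot: [3.141, 0.001, 0.272]
ft_force: [-0.1, 0.4, 0.2]
opening: 0.501
grip_force: 0.0
```

Call:
arm_command --rows '[[[0,0,0],0],[[0,0,0],0],[[0,0,0],0],[[0,0,0],0],[[0,0,0],0]]' --claw 0

```text
t: 5.65
eef_pos: [517.8, 379.8, 16.4]
tcp_rot: [-3.142, -0.001, 0.273]
ft_force: [0.3, -1.8, 5.3]
opening: 0.138
grip_force: 30.2
```

Call:
arm_command --rows '[[[0,0,0],0],[[0,0,0],0],[[0,0,0],0],[[0,0,0],0],[[0,0,0],0]]'

```text
t: 6.15
eef_pos: [517.8, 379.8, 16.3]
tcp_rot: [-3.142, -0.001, 0.273]
ft_force: [-0.3, -0.7, 6.3]
opening: 0.134
grip_force: 30.0
```

Call:
arm_command --rows '[[[0,0,-0.08],0],[[0,0,-0.12],0],[[0,0,-0.12],0],[[0,0,-0.12],0],[[0,0,0],0]]'

```text
t: 6.65
eef_pos: [518.9, 380.6, 129.7]
tcp_rot: [-3.14, -0.006, 0.273]
ft_force: [-0.0, -0.1, -1.0]
opening: 0.139
grip_force: 30.0
```

```bash
python3 - <<'E'
from h import *
s=state();print(s["t"],np.round(s["eef_pos"],1),np.round(s["tcp_rot"],3),s["opening"],s["ft_force"])
img,d,P=cloud("wrist"); save(img,"w3.png")
e=np.array(s["eef_pos"])
for dz in range(-24,24,3):
  m=(np.hypot(P[...,0]-e[0],P[...,1]-e[1])<24)&(abs(P[...,2]-e[2]-dz)<1.5)
  if m.sum()>8: q=P[m]-e; print(dz,m.sum(),q.min(0).round(1),q.max(0).round(1))
print("cell",topc(P,(540.5,127),26,44,58))
E
```

```text
6.65 [518.9 380.6 129.7] [-3.14  -0.006  0.273] 0.13874172068475527 [-9.34335647e-05 -1.29543264e-01 -1.02357775e+00]
-12 17 [  4.4 -13.3 -12. ] [ 16.4  15.3 -10.5]
-9 267 [ -0.4 -16.6 -10.5] [16.7 16.4 -7.5]
-6 488 [ -1.6 -16.6  -7.5] [16.5 16.3 -4.5]
-3 46 [-2.  -7.5 -4.5] [ 5.5  4.9 -1.6]
0 63 [-1.7 -8.9 -1.4] [14.  12.4  1.5]
3 65 [-1.4 -8.6  1.5] [14.1 12.1  4.5]
6 66 [-1.1 -8.5  4.5] [13.8 12.   7.4]
9 207 [ -5.4 -11.    7.6] [14.2 13.4 10.5]
12 267 [ -6.1 -10.7  10.5] [14.4 14.2 13.5]
15 46 [  6.9 -11.7  13.5] [14.8 14.9 16.5]
18 49 [  7.3 -10.8  16.5] [14.7 14.4 19.5]
21 53 [  4.1 -10.8  19.6] [14.5 14.2 22.5]
cell (14, array([558. , 129.8,  45.7]), array([558. , 129.5,  45.8]), (558.4, 129.5, 3.2))
```

View pics/w3.png

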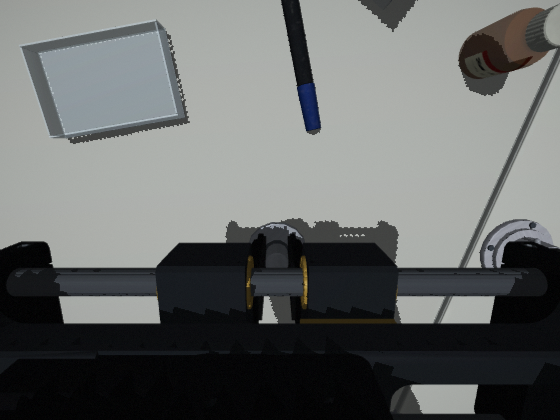

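The cover is held: its flange shows at (278,232) between the fingers. Next I'll stop short of the cell so that the rim and flange are in one picture.

Call:
arm_command --rows '[[[-0.0775,0.1665,0],0],[[-0.0775,0.1665,0],0],[[-0.0775,0.1665,0],0],[[-0.0775,0.1665,0],0],[[-0.0775,0.1665,0],0]]'

```text
t: 7.2
eef_pos: [479.1, 151.5, 124.6]
tcp_rot: [-3.141, 0.002, 0.273]
ft_force: [0.8, 0.6, -1.2]
opening: 0.138
grip_force: 30.0
```

Call:
arm_command --rows '[[[-0.0775,0.1665,0],0],[[0,0,0],0],[[0,0,0],0],[[0,0,0],0],[[0,0,0],0]]'

```text
t: 7.7
eef_pos: [472.9, 108.9, 125.4]
tcp_rot: [-3.141, 0.001, 0.274]
ft_force: [-0.4, 0.8, -0.5]
opening: 0.137
grip_force: 30.0
```

```bash
cat >> h.py <<'E'
from scipy.optimize import least_squares
def hold(P,e,yaw,R=19,lo=-11,hi=-4):
    "centre of a radius-R disc edge seen in tool-forward half, world xy"
    m=(np.hypot(P[...,0]-e[0],P[...,1]-e[1])<30)&(P[...,2]>e[2]+lo)&(P[...,2]<e[2]+hi)
    q=P[m][:,:2]-e[:2]; c,s=np.cos(yaw),np.sin(yaw); t=np.c_[q@[c,s],q@[s,-c]]
    edge=[]
    for b in np.arange(-14,14,1.5):
        k=t[abs(t[:,1]-b)<.75]
        if len(k)>1: edge.append(k[k[:,0].argmax()])
    edge=np.array(edge)
    f=least_squares(lambda p:np.hypot(edge[:,0]-p[0],edge[:,1]-p[1])-R,[0,0],loss="soft_l1").x
    return f, np.array([c*f[0]+s*f[1],s*f[0]-c*f[1]]), len(edge)
E
python3 - <<'E'
from h import *
E=[];H=[]
for i in range(3):
  s=state();e=np.array(s["eef_pos"]);E.append(e)
  img,d,P=cloud("wrist")
  print(np.round(e,1),topc(P,(540.5,127),24,44,56),[np.round(x,1) if not isinstance(x,int) else x for x in hold(P,e,s["tcp_rot"][2])], "desk",np.nanmedian(P[...,2][np.abs(P[...,2])<12]).round(1))
save(img,"w4.png"); np.savez("w4.npz",I=img,P=P)
img,d,P=cloud("top"); print("top",topc(P,(540.5,127),24,44,56))
img,d,P=cloud("side"); print("side",topc(P,(540.5,127),24,44,56))
print(np.mean(E,0))
E
```

```text
[472.9 108.9 125.4] (884, array([542. , 124.9,  48.7]), array([541.4, 124.7,  47.6]), (541.4, 124.8, 20.1)) [array([-2.1,  1.2]), array([-1.7, -1.7]), 19] desk 0.7
[472.9 108.9 125.5] (876, array([541.9, 124.9,  48.7]), array([541.6, 124.6,  47.7]), (541.5, 124.7, 20.1)) [array([-2.1,  1.1]), array([-1.7, -1.6]), 19] desk 0.7
[472.9 108.8 125.6] (883, array([542. , 124.8,  48.7]), array([541.5, 124.8,  47.7]), (541.4, 124.6, 20.1)) [array([-2.1,  1.1]), array([-1.7, -1.7]), 19] desk 0.7h.py:16: RuntimeWarning: Mean of empty slice.
  return len(q),q.mean(0).round(1),((q.max(0)+q.min(0))/2).round(1),(round(x,1),round(y,1),round(rad,1))
  ret = um.true_divide(
Traceback (most recent call last):
  File "h.py", line 16, in topc
    return len(q),q.mean(0).round(1),((q.max(0)+q.min(0))/2).round(1),(round(x,1),round(y,1),round(rad,1))
                                       ~~~~~^^^
ValueError: zero-size array to reduction operation maximum which has no identity
```

View pics/w4.png

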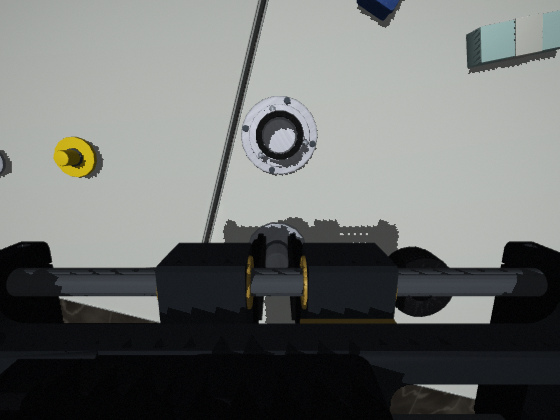

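The cell is at pixel (280,135) and the held flange at (278,232). The offset between them gives the move.

Call:
arm_command --rows '[[[0.145,0.004,0],0],[[0.145,0.004,0],0],[[0,0,0.107],0],[[0,0,0.107],0],[[0,0,0],0]]'

```text
t: 8.4
eef_pos: [541.7, 125.7, 69.6]
tcp_rot: [-3.141, 0.005, 0.273]
ft_force: [-0.5, -0.2, -0.7]
opening: 0.136
grip_force: 30.0
```

Call:
arm_command --rows '[[[0,0,0],0],[[0,0,0.012],0],[[0,0,0.012],0],[[0,0,0.012],0],[[0,0,0],0]]'

```text
t: 8.9
eef_pos: [543.2, 125.4, 63.4]
tcp_rot: [3.141, -0.0, 0.273]
ft_force: [0.4, -0.1, -0.6]
opening: 0.138
grip_force: 30.0
```

```bash
python3 - <<'E'
from h import *
s=state();print(s["t"],np.round(s["eef_pos"],1),np.round(s["tcp_rot"],3),np.round(s["ft_force"],1),np.round(s["moment"],2))
img,d,P=cloud("wrist")
e=np.array(s["eef_pos"]);print([np.round(x,1) for x in hold(P,e,s["tcp_rot"][2])[:2]])
E
```

```text
8.9 [543.2 125.4  63.4] [ 3.141 -0.     0.273] [ 0.4 -0.1 -0.6] [0.01 0.01 0.  ]
[array([-2.1,  0.9]), array([-1.7, -1.5])]
```

Call:
arm_command --rows '[[[0,-0.002,0.006],0],[[0,0,0.006],0],[[0,0,0.004],0],[[0,0,0],0],[[0,0,0],0]]'

```text
t: 9.45
eef_pos: [543.1, 126.0, 59.3]
tcp_rot: [3.142, 0.0, 0.273]
ft_force: [0.3, -0.2, -0.6]
opening: 0.137
grip_force: 30.0
```

Call:
arm_command --rows '[[[0,0,0.002],0],[[0,0,0],0],[[0,0,0],0],[[0,0,0],0],[[0,0,0],0]]' --claw 0.5

```text
t: 9.95
eef_pos: [543.2, 126.0, 58.9]
tcp_rot: [3.141, -0.0, 0.273]
ft_force: [0.2, -0.3, 0.3]
opening: 0.476
grip_force: 0.0
```

Call:
arm_command --rows '[[[0,0,-0.05],0],[[0,0,-0.15],0],[[-0.1,0,-0.1],0],[[-0.18,0,0],0],[[0,0,0],0]]'

```text
t: 10.45
eef_pos: [471.3, 106.4, 135.1]
tcp_rot: [-3.141, 0.002, 0.273]
ft_force: [-1.0, 0.4, 0.3]
opening: 0.499
grip_force: 0.0
```

```bash
python3 - <<'E'
from h import *
s=state();print(s["t"],np.round(s["eef_pos"],1),np.round(s["ft_force"],1))
for i in range(2): img,d,P=cloud("wrist")
c=(541,125.5)
print("stub",topc(P,c,14,66,76)); print("flange",topc(P,c,24,50,58)); print("neck/foot",topc(P,c,45,3,18))
save(cv2.resize(img[60:240,180:400],None,fx=3,fy=3),"w5.png")
for n in("top","side"):
  img,d,P=cloud(n); print(n,topc(P,c,14,67,76),topc(P,(440,-47),40,29,38))
E
```

```text
10.45 [471.3 106.4 135.1] [-1.   0.4  0.3]
stub (260, array([543.4, 124.8,  71.9]), array([543.5, 124.8,  71.2]), (543.4, 124.7, 6.9))
flange (1428, array([543.6, 124.8,  54.1]), array([543.4, 124.7,  53.9]), (543.3, 124.9, 19.0))
neck/foot (2501, array([544.1, 125.1,  10.6]), array([543.4, 125. ,  11.1]), (543.4, 124.9, 36.0))h.py:16: RuntimeWarning: Mean of empty slice.
  return len(q),q.mean(0).round(1),((q.max(0)+q.min(0))/2).round(1),(round(x,1),round(y,1),round(rad,1))
  ret = um.true_divide(
Traceback (most recent call last):
  File "h.py", line 16, in topc
    return len(q),q.mean(0).round(1),((q.max(0)+q.min(0))/2).round(1),(round(x,1),round(y,1),round(rad,1))
                                       ~~~~~^^^
ValueError: zero-size array to reduction operation maximum which has no identity
```

View pics/w5.png

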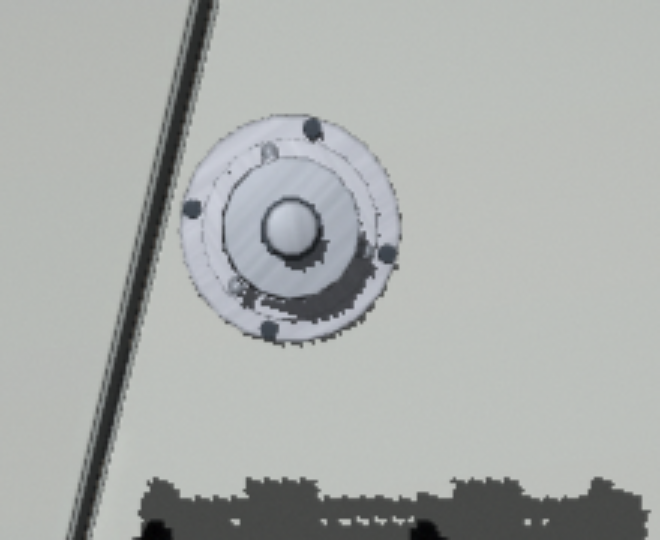

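The crop shows the cover flange centred on the foot, both at about (290,228), with the three pins at (269,152), (237,285) and (365,247). It sits level, so I'll go to the collar.

Call:
arm_command --rows '[[[-0.072,0.139,0],0],[[-0.072,0.139,0],0],[[-0.072,0.139,0],0],[[-0.072,0.139,0],0],[[0,0,0],0]]' --claw 1

```text
t: 11.1
eef_pos: [444.5, -49.5, 133.9]
tcp_rot: [3.141, -0.0, 0.269]
ft_force: [-0.5, 0.2, 0.5]
opening: 0.865
grip_force: 0.0
```

Call:
arm_command --rows '[[[0,0,0],0],[[0,0,0],0],[[0,0,0],0],[[0,0,0],0],[[0,0,0],0]]'

```text
t: 11.6
eef_pos: [444.0, -45.6, 133.9]
tcp_rot: [3.141, -0.0, 0.274]
ft_force: [-0.2, 0.6, 0.5]
opening: 0.999
grip_force: 0.0
```

```bash
python3 - <<'E'
from h import *
for i in range(2):
  s=state();print(s["t"],np.round(s["eef_pos"],1),np.round(s["ft_force"],1),s["opening"])
  img,d,P=cloud("wrist")
  print("collar",topc(P,(440,-47),40,28,38))
img,d,P=cloud("top"); print("top",topc(P,(440,-47),40,28,38))if np.nansum((np.hypot(P[...,0]-440,P[...,1]+47)<40)) else 0
save(img,"t2.png")
E
```

```text
11.6 [444.  -45.6 133.9] [-0.2  0.6  0.5] 0.9989363483530381
collar (2796, array([442.4, -47.7,  32.4]), array([441.9, -48.2,  31.5]), (441.5, -48.2, 31.9))
11.65 [444.  -45.7 133.9] [-0.3  0.4  0.5] 0.9992111522703502
collar (2799, array([442.4, -47.8,  32.4]), array([441.6, -47.9,  31.4]), (441.7, -47.8, 31.9))
top (1, array([412.9, -59.9,  30. ]), array([412.9, -59.9,  30. ]), (412.9, -59.9, 0.0))
```

Call:
arm_command --rows '[[[-0.013,0.002,0.14],0],[[0,0,0.14],0],[[0,0,0.14],0],[[0,0,0.06],0],[[0,0,0.03],0]]'

```text
t: 12.25
eef_pos: [440.3, -47.4, 5.0]
tcp_rot: [-3.141, 0.002, 0.273]
ft_force: [0.3, -0.2, -0.5]
opening: 1.001
grip_force: 0.0
```

Call:
arm_command --rows '[[[0,0,0],0],[[0,0,0],0],[[0,0,0],0],[[0,0,0],0],[[0,0,0],0]]' --claw 0

```text
t: 12.75
eef_pos: [441.1, -47.6, 7.0]
tcp_rot: [3.141, -0.001, 0.273]
ft_force: [-1.1, -0.2, 7.2]
opening: 0.65
grip_force: 30.0
```

Call:
arm_command --rows '[[[0,0,0],0],[[0,0,0],0],[[0,0,0],0],[[0,0,0],0],[[0,0,0],0]]'

```text
t: 13.25
eef_pos: [441.2, -47.5, 7.0]
tcp_rot: [3.141, -0.001, 0.273]
ft_force: [-0.8, 0.2, 7.4]
opening: 0.652
grip_force: 30.0
```

Call:
arm_command --rows '[[[0,0,-0.08],0],[[0,0,-0.16],0],[[0,0,-0.16],0],[[0,0,-0.08],0],[[0.06,-0.1,0],0]]'

```text
t: 13.75
eef_pos: [449.5, -20.8, 129.2]
tcp_rot: [3.139, -0.005, 0.27]
ft_force: [0.6, -0.1, -1.3]
opening: 0.648
grip_force: 30.0
```

Call:
arm_command --rows '[[[0.078,-0.155,0],0],[[0.078,-0.155,0],0],[[0.078,-0.155,0],0],[[0,0,0],0],[[0,0,0],0]]'

```text
t: 14.25
eef_pos: [473.2, 109.1, 126.2]
tcp_rot: [3.141, 0.0, 0.275]
ft_force: [-0.1, 0.8, -2.7]
opening: 0.646
grip_force: 30.0
```

Call:
arm_command --rows '[[[0,0,0],0],[[0,0,0],0],[[0,0,0],0],[[0,0,0],0],[[0,0,0],0]]'

```text
t: 14.75
eef_pos: [473.6, 107.9, 126.4]
tcp_rot: [3.142, 0.0, 0.272]
ft_force: [-0.7, 0.6, -1.6]
opening: 0.65
grip_force: 30.0
```

```bash
python3 - <<'E'
from h import *
for i in range(2):
  s=state();e=np.array(s["eef_pos"]);print(s["t"],np.round(e,1),np.round(s["tcp_rot"],3),np.round(s["ft_force"],1))
  img,d,P=cloud("wrist"); c=(541.5,125)
  print("stub",topc(P,c,14,66,76)); print("flange",topc(P,c,24,50,58)); print("foot",topc(P,c,45,3,18))
  for r in (31.5,32): print("hold",[np.round(x,1) for x in hold(P,e,s["tcp_rot"][2],r,18,30)])
  m=(np.hypot(P[...,0]-e[0],P[...,1]-e[1])<36)&(P[...,2]>e[2]-10)&(P[...,2]<e[2]+32)
  q=P[m]-e; print(np.histogram(q[:,2],bins=range(-10,34,4)))
save(img,"w6.png"); np.savez("w6.npz",P=P,e=e)
E
```

```text
14.75 [473.6 107.9 126.4] [3.142 0.    0.272] [-0.7  0.6 -1.6]
stub (281, array([541.7, 124.5,  71.9]), array([541.6, 124.5,  72. ]), (541.7, 124.5, 6.9))
flange (1536, array([541.9, 124.7,  54.2]), array([541.7, 124.7,  53.8]), (541.6, 124.7, 19.1))
foot (2619, array([542. , 125.1,  10.7]), array([541.5, 124.7,  11.2]), (541.4, 124.7, 35.9))
hold [array([-1.7,  0.1]), array([-1.6, -0.5]), np.int64(19)]
hold [array([-2.2,  0.1]), array([-2.1, -0.7]), np.int64(19)]
(array([   9,   45,  120,  140,  146,  160,  199,  301, 5065, 1463]), array([-10,  -6,  -2,   2,   6,  10,  14,  18,  22,  26,  30]))
14.8 [473.6 108.  126.4] [ 3.142 -0.     0.272] [-0.5 -0.6 -2.5]
stub (278, array([541.6, 124.5,  72. ]), array([541.6, 124.5,  72. ]), (541.6, 124.5, 6.9))
flange (1539, array([541.9, 124.6,  54.1]), array([541.9, 124.5,  53.9]), (541.6, 124.6, 19.0))
foot (2620, array([542. , 125.2,  10.7]), array([539.8, 125. ,   9.8]), (539.6, 128.7, 40.0))
hold [array([-1.7,  0.1]), array([-1.6, -0.6]), np.int64(19)]
hold [array([-2.2,  0.1]), array([-2.1, -0.7]), np.int64(19)]
(array([  10,   47,  114,  139,  153,  162,  183,  323, 5140, 1365]), array([-10,  -6,  -2,   2,   6,  10,  14,  18,  22,  26,  30]))
```

View pics/w6.png

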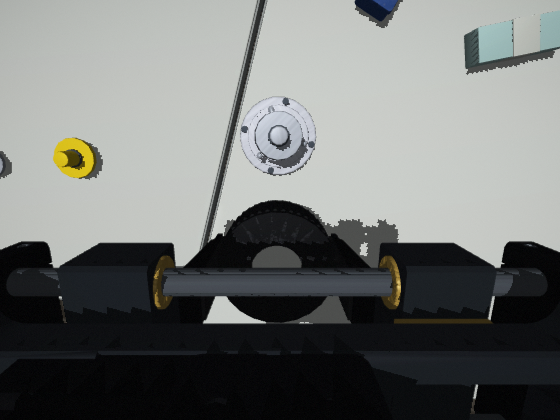

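The collar at (276,262) is held level, and the cover is still seated at (279,135).

Call:
arm_command --rows '[[[0.144,0.003,0],0],[[0.144,0.003,0],0],[[0,0,0.12],0],[[0,0,0.12],0],[[0,0,0],0]]'

```text
t: 15.35
eef_pos: [541.6, 126.1, 63.3]
tcp_rot: [-3.141, 0.006, 0.273]
ft_force: [-1.2, -0.0, -1.5]
opening: 0.649
grip_force: 30.0
```

Call:
arm_command --rows '[[[0,0,0],0],[[0,0,0.016],0],[[0,0,0.016],0],[[0,0,0.016],0],[[0,0,0],0]]'

```text
t: 15.85
eef_pos: [543.2, 126.3, 54.3]
tcp_rot: [3.141, 0.0, 0.273]
ft_force: [-0.5, 0.9, -2.1]
opening: 0.649
grip_force: 30.0
```

Call:
arm_command --rows '[[[0,0,0.012],0],[[0,0,0.012],0],[[0,0,0.008],0],[[0,0,0],0],[[0,0,0],0]]'

```text
t: 16.35
eef_pos: [543.2, 126.3, 46.2]
tcp_rot: [-3.142, 0.0, 0.273]
ft_force: [-0.8, 0.8, -1.4]
opening: 0.649
grip_force: 30.0
```

Call:
arm_command --rows '[[[0,0,0.008],0],[[0,0,0.006],0],[[0,0,0.004],0],[[0,0,0],0],[[0,0,0],0]]'

```text
t: 16.85
eef_pos: [543.1, 126.3, 41.7]
tcp_rot: [3.142, 0.001, 0.273]
ft_force: [-1.7, -0.4, -1.2]
opening: 0.65
grip_force: 30.0
```

Call:
arm_command --rows '[[[0,0,0.004],0],[[0,0,0.004],0],[[0,0,0],0],[[0,0,0],0],[[0,0,0],0]]'

```text
t: 17.35
eef_pos: [543.2, 126.2, 40.7]
tcp_rot: [3.141, -0.0, 0.273]
ft_force: [-5.5, -1.9, 10.7]
opening: 0.648
grip_force: 30.0
```

Call:
arm_command --rows '[[[-0.003,-0.0007,0],-0.03],[[0,-0.0007,0],-0.03],[[0,-0.0007,0],-0.03],[[0,-0.0007,0],-0.03],[[0,0,0],0]]'

```text
t: 17.85
eef_pos: [542.9, 126.9, 40.7]
tcp_rot: [3.141, -0.001, 0.653]
ft_force: [-3.6, 0.8, 9.5]
opening: 0.65
grip_force: 30.0
```

Call:
arm_command --rows '[[[0,-0.0007,0],-0.03],[[0,-0.0007,0],-0.03],[[0,-0.0007,0],-0.03],[[0,0,0],0],[[0,0,0],0]]'

```text
t: 18.35
eef_pos: [542.5, 127.2, 40.8]
tcp_rot: [3.14, -0.001, 0.933]
ft_force: [-3.5, -1.2, 9.0]
opening: 0.649
grip_force: 30.0
```

Call:
arm_command --rows '[[[0,-0.0007,0],-0.03],[[0,-0.0007,0],-0.03],[[0,-0.0007,0],-0.03],[[0,0,0],0],[[0,0,0],0]]'

```text
t: 18.85
eef_pos: [542.1, 127.4, 40.9]
tcp_rot: [3.14, -0.001, 1.216]
ft_force: [-3.9, -1.7, 9.8]
opening: 0.649
grip_force: 30.0
```

Call:
arm_command --rows '[[[0,-0.0007,0],-0.03],[[0,-0.0007,0],-0.03],[[0,-0.0007,0],-0.03],[[0,0,0],0],[[0,0,0],0]]'

```text
t: 19.35
eef_pos: [541.5, 127.5, 40.9]
tcp_rot: [3.14, 0.0, 1.499]
ft_force: [-3.5, -4.1, 11.9]
opening: 0.649
grip_force: 30.0
```

```bash
python3 -c "
from h import *
s=state();print(s['ft_force'],s['moment'],s['joints'],s['eef_pos'])"
```

```text
[-3.47335354 -4.13095905 11.86302206] [-0.41825045  0.66599738  0.07290489] [ 1.12586072e-01  6.30000085e-01  1.88449297e+00 -5.66814932e-04
  6.25493070e-01  1.85162061e-01] [541.53066858 127.45681001  40.89364913]
```

Call:
arm_command --rows '[[[-0.002,-0.003,0],-0.03],[[0,-0.0007,0],-0.03],[[0,-0.0007,0],-0.03],[[0,0,0],0],[[0,0,0],0]]'

```text
t: 19.85
eef_pos: [540.9, 127.1, 40.9]
tcp_rot: [3.139, 0.001, 1.781]
ft_force: [-2.1, -1.6, 11.2]
opening: 0.648
grip_force: 30.0
```

Call:
arm_command --rows '[[[0,-0.0007,0],-0.03],[[0,-0.0007,0],-0.03],[[0,-0.0007,0],-0.03],[[0,0,0],0],[[0,0,0],0]]'

```text
t: 20.35
eef_pos: [539.7, 126.9, 39.9]
tcp_rot: [3.141, 0.0, 2.061]
ft_force: [0.2, -0.2, -0.6]
opening: 0.645
grip_force: 30.0
```

It's in the keyway: the force is gone. Pushing down.

Call:
arm_command --rows '[[[0,0,0.004],0],[[0,0,0.004],0],[[0,0,0.004],0],[[0,0,0],0],[[0,0,0],0]]'

```text
t: 20.85
eef_pos: [539.5, 126.8, 36.8]
tcp_rot: [3.142, 0.0, 2.063]
ft_force: [1.3, -0.9, -2.4]
opening: 0.651
grip_force: 30.0
```

```bash
python3 -c "
from h import *
s=state();print(s['ft_force'],s['moment'],s['eef_pos'])"
```

```text
[ 1.33805754 -0.92516108 -2.38764557] [-0.22616204 -0.35895087  0.00919803] [539.47506927 126.83701914  36.76521075]
```

Call:
arm_command --rows '[[[0,0,0.004],0],[[0,0,0.004],0],[[0,0,0.004],0],[[0,0,0.004],0],[[0,0,0],0]]'

```text
t: 21.35
eef_pos: [539.6, 126.8, 33.0]
tcp_rot: [3.141, 0.0, 2.063]
ft_force: [1.1, -2.0, 2.8]
opening: 0.651
grip_force: 30.0
```

Call:
arm_command --rows '[[[0,0,0.003],0],[[0,0,0.003],0],[[0,0,0],0],[[0,0,0],0],[[0,0,0],0]]'

```text
t: 21.85
eef_pos: [539.6, 126.9, 31.6]
tcp_rot: [3.141, 0.0, 2.063]
ft_force: [0.3, -2.0, 6.4]
opening: 0.648
grip_force: 30.0
```

Call:
arm_command --rows '[[[0,0,0.003],0],[[0,0,0.002],0],[[0,0,0],0],[[0,0,0],0],[[0,0,0],0]]'

```text
t: 22.35
eef_pos: [539.6, 126.9, 31.0]
tcp_rot: [3.141, 0.0, 2.063]
ft_force: [-2.2, -2.7, 15.0]
opening: 0.65
grip_force: 30.0
```

```bash
python3 - <<'E'
from h import *
s=state();e=np.array(s["eef_pos"]);print(np.round(e,1),s["ft_force"],s["moment"])
img,d,P=cloud("wrist")
print("hold",[np.round(x,1) for x in hold(P,e,s["tcp_rot"][2],32,18,30)])
for n in("top","side"):
  img,d,P=cloud(n)
  if n=="side": save(cv2.resize(img[150:260,220:360],None,fx=4,fy=4),"s9.png")
  m=(np.hypot(P[...,0]-541,P[...,1]-126)<36)&(P[...,2]>50)&(P[...,2]<72); print(n,m.sum())
E
```

```text
[539.6 126.9  31. ] [-2.15360788 -2.71068806 14.97062102] [-0.34606113  0.34088338 -0.10166534]
hold [array([-2.1,  0. ]), array([ 1. , -1.9]), np.int64(19)]
top 0
side 384
```

View pics/s9.png

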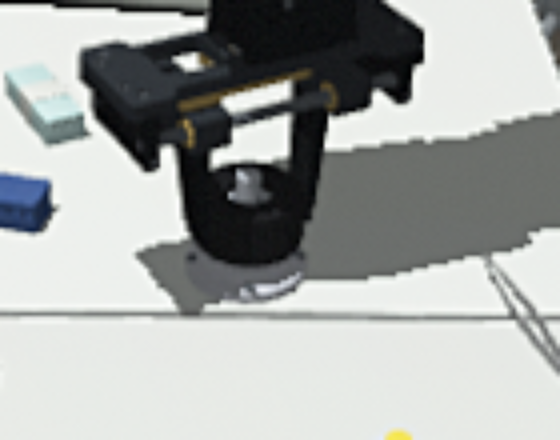

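The crop shows the collar at (247,210) level on the cell with the stub coming through its hole. The force rose sharply past the spring's 8 N, so the collar is on its hard stop.

```bash
python3 -c "
from h import *
print(env.job_done())"
```

```text
the job is handed in; nothing more can be done
None
```

The job is handed in: the cover sits level on the cell's rim, and the collar dropped over the pins and is gripped and held against its hard stop at about 15 N; the hand-in gave no verdict.

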